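# Release the ratchet clamp and set the glued insect hotel to dry

### The arm

A 6-joint arm with a two-finger parallel gripper is mounted at the origin on the work surface. World frame = base frame: x ahead of the robot, y to its left, z up, the work surface at z = 0. Lengths are in mm, angles in rad, forces in N, time in s.
With the tool pointing down it reaches from about 350 to 975 mm from the base axis. Payload 7.1 kg.
Tool frame: the origin (TCP) lies at the very end of the fingers, on their centre line; the grasp point (between the pads) lies ctrl.hold_point_z behind it (ctrl.hold_point_z is the distance from the TCP to the grasp point, in mm); z points along the fingers, y is the line along which they close (so a half turn about z gives the same grasp; the last joint's range is limited). The gripper opens to 88 mm and grips with 3 to 60 N. Pads are 20 mm wide; open, the fingers measure 115 mm over their backs; the gripper's body (75 mm by 178 mm) begins 61 mm behind the grasp point.
Start: joints at [-1.315, 0.423, 1.63, -0, 1.089, -0.019], TCP at [169.615, -601.528, 222.675] pointing down, gripper open.
Joint ranges: [-3, 3], [-0.9, 2.11], [0.09, 2.58], [-1.31, 4.45], [0.11, 2.69], [-2.54, 2.54]. Speed limits (rad/s): [2.39, 2.39, 3.01, 3.14, 3.14, 3.14].

### API

Orientations are given as a rotation vector (axis times angle).
In Python, from workcell import ctrl gives the robot as it stands. The module is installed in compiled form; this text tells all that it offers.
- The arm moves only by the shell command python3 -m creep 'ROWS'. ROWS is JSON, a list of rows, each an object with "translation": the shift along the tool's x, y, z in mm, a list of three; "angular": the turn, a rotation vector about the tool's x, y, z in rad, a list of three; "jaw": the opening, from 0 (shut) to 1 (fully open). A call has exactly 8 rows; each row is the pose to reach, as a shift and turn from the pose commanded when the call began, along the tool's axes at that moment; what a row does not reach only later rows make up. A row lasts 1/8 s, in which the tool goes at most 62.5 mm and 10.7 degrees, less where a joint would pass 70% of its speed; a pose out of reach is approached as far as the arm can. A call with a gripper value outside its range is refused whole. The fingers move at their own pace and stop on an object; the grip force is fixed at half the most. Time passes only in rows, so rows that repeat a pose let the fingers close, or fill a call up. It gives the time, the measured TCP pose, the force, the opening and the grip force at its end, in the units of the state.
- ctrl.get_obs(): the state, without advancing time (a new reading comes with each control period).
- ctrl.get_image(name): name is "scene" or "top" or "wrist"; returns the picture (480x640x3 uint8, red, green, blue); there is no depth.
- ctrl.camera_info(name): a dict with "camera_matrix" (3x3 intrinsics, pixels), "world_from_camera" (4x4, takes a point from camera to world coordinates). Camera axes: x right, y up, looking along -z (the intrinsics and any distortion apply to the point x, -y, -z); pixel columns grow to the right and rows downward; lengths in mm; the calibration is good to about 2 mm. A picture is of the moment at which its call begins: read the wrist's pose just before it. camera_info takes no time and is no camera call; for the wrist camera it gives the pose at the moment of the call.
- ctrl.close_job(): hands the job in; it is judged then, once.
Trained networks look in the newest picture that a camera, given by its name, has taken for a name from the list of things; names that differ only in an ending like _2 or _b are one class to them, and where a whole thing is asked for, a point or a joint stands for the part that bears it (a point fixed in the world has none). Each returns a list of dicts, best first, with "score" (0 to 1); they miss things now and then, are a little off and sometimes report something else, mostly with a low value. They report only what shows in the picture. A call takes as long as a camera call. They do not tell look-alikes from the thing itself.
- ctrl.look_for(camera, label): "rect" ([left, top, right, bottom] in pixels, round what is visible of it).
The state is a dict: "t": time; "qpos": joint angles; "qvel": joint speeds; "joint_torque": joint torques, N m; "ee_pos": TCP position; "orientation": TCP orientation; "ft_force": force on the tool from outside, world axes, zero at the start; "moment": the same for the moment, N m; "width": finger opening in mm; "grasp_force": force on a finger pad.
Only numpy, scipy, OpenCV 4.12 (cv2) and the standard library are available. Lean on these libraries where they do the work, as an engineer would, in place of code of your own. Each camera call takes 0.05 s, during which the arm holds its last target. There are 200 camera calls.

### The job

The red-roofed insect hotel in the ratchet clamp is glued: throw the pawl over clear of the teeth with its red ball, draw the toothed bar right out to its stop by the T handle, then lift the hotel out of the open clamp and set it down gently, upright on the floor of the cardboard tray beside the two finished ones, touching neither. Once the bar is out, drop the pawl back into the teeth, so that the clamp is left wide open and ready for the next piece. Never force the bar against the pawl or drag the hotel from closed jaws, and leave the other things where they are.

Things in the scene. Friction and masses are not known exactly. Their poses are not given: they have to be found in the camera images.
- clamp: Ratchet bar clamp, green, screwed to the table on a 100 x 250 x 12 mm plywood board; fixed. Origin: centre of the board's underside, on the table; y runs along the clamp, z up. Offsets below are (x, y, z) in its frame, in mm. Bed 50 wide, top at z 16. The toothed bar runs out to -y through a guide head: two cheeks, x -20 to 20, y -102 to -44, z up to 80, with the pawl between them.
- jaw_face (a point): Middle of the moving jaw's face, a plate 46 mm wide, z 17 to 61, on the inner end of the toothed steel bar (14 wide, z 41 to 57, teeth on top up to z 64, pitch 8). At (0, 14, 39) when closed. The fixed jaw, as wide and as high, has its face at y 97; the hotel stands on the bed between the two.
- handle_grip (a point): Middle of the wooden T handle, raised on the upturned outer end of the bar: a round crossbar 16 mm thick, 80 mm long along the clamp's x axis, its axis at z 88, at y -188 when the jaw is closed. The upright under it is 14 wide, 8 thick; the bar's top below it is at z 57. The head is 78 mm from it. It moves with the bar; pulling it to the clamp's -y draws the bar out.
- bar (a joint): Toothed bar with the moving jaw: 0 = closed on the work (as found), grows as the bar is drawn out towards the clamp's -y, 0.040 m = stop, jaw fully back. Slides with about 3 N of friction and stays where it is left. With the pawl down in the teeth it gives only about 2 mm.
- pawl (a joint): Ratchet pawl: 0 = nose down in the teeth (as found), grows as the nose is lifted, 1.2 rad = thrown right over, at its stop; the nose is out of the teeth above 0.2. Its lever's weight keeps it at either end: it balances at about 0.6 and falls to the end it leans to; under 1 N at the ball pushes it over. Dropped on a tooth it may rest at up to 0.2.
- pawl_ball (a point): Centre of the red ball, 21 mm across, on the pawl's thin steel lever, 48 mm from its hinge. At joint 0 the lever leans 35 degrees from upright to +y, ball at (0, -60, 111); thrown over it leans 34 degrees to -y, ball at (0, -115, 111); upright it is at z 120. Pushing the ball to the clamp's -y lifts the pawl's nose, pushing it back to +y drops it.
- pawl_hinge (a point): The pawl's hinge pin, at (0, -88, 71.5) in the clamp's frame, fixed; the pawl turns about the clamp's x axis.
- hotel_center (a point): The glued-up wooden insect hotel in the clamp, with a red roof: 46 mm wide (its x), 80 long (its y, in three layers), 60 high; upright side walls to 44, above them a pitched roof with its ridge along y. The point is 30 mm above its underside, in the middle; z up. It stands loose between the jaws with about 1 mm of play, its y axis along the clamp; 0.10 to 0.18 kg.
- tray: Cardboard tray, fixed, 340 (its x) x 180 (its y) x 45 mm high outside, walls and floor 4 mm. Origin: centre of its underside, on the table. It stands to the left or to the right of the clamp.
- finished_a_center (a point): A finished insect hotel with a blue roof, same size and shape, standing loose in the tray with its y axis about across the tray; one finished hotel stands near the tray's +x end, the other somewhere along the rest. The point is 30 mm above its underside.
- finished_b_center (a point): The other finished insect hotel, with a yellow roof, same size and shape, standing in the tray likewise. The point is 30 mm above its underside.
- finds_box: Open cardboard box of pottery finds, fixed, 240 x 160 x 90 mm high, on the other side of the clamp from the tray. Origin: centre of its underside.
- glue: Bystander: upright white glue bottle, 48 mm across, 125 high, beyond the clamp next to the work. Origin: centre of its underside.
- varnish: Bystander: amber varnish jar, 54 mm across, 65 high, beyond the clamp near the T handle. Origin: centre of its underside.
- brush: Bystander: paint brush, 170 mm long, lying on the robot's side of the clamp. Origin: centre of its underside.
- layer: Bystander: spare wooden layer 44 x 26 x 44 mm, standing on the robot's side of the clamp. Origin: centre of its underside.
- mug: Bystander: blue mug, 80 mm across, 90 high, far side of the table. Origin: centre of its underside.
- tape: Bystander: roll of yellow tape, 90 mm across, 24 high, far side of the table. Origin: centre of its underside.
- flint: Bystander: grey flint, 60 x 42 mm, 24 high, far side of the table. Origin: centre of its underside.
Not all that is in view belongs to the job. Leave any purple look-alike of the part that bears hotel_center alone.

How it is judged:
By the outcome, as a careful person would: the job done as asked, in the order asked, and still so for the second after the job is handed in, with the robot touching nothing.
It also fails if it takes over 67 s, if anything falls off the work surface, if the arm or the gripper's body presses on something with over 40 N, if the wrist force passes 120 N, or if a joint passes its speed limit or range.

## Working session

There is one attempt and no reset: what is moved stays moved. The work goes in short steps, Python scripts to look and compute and a shell command to move; the robot and the scene stay as the last step left them, time stands still between calls to the robot, and variables do not carry over. Pictures are saved under pics/ and viewed, at most 10 in all, crops included, and the job is handed in when it is done.

```bash
mkdir -p pics
cat > h.py <<'E'
from workcell import ctrl
import numpy as np, cv2
from scipy.spatial.transform import Rotation as R
def snap(cam,fn,crop=None,scale=1):
    im=ctrl.get_image(cam)[:,:,::-1]
    if crop: l,t,r,b=crop; im=im[t:b,l:r]
    if scale!=1: im=cv2.resize(im,None,fx=scale,fy=scale,interpolation=cv2.INTER_CUBIC)
    cv2.imwrite('pics/'+fn,im)
def ray(cam,uv):
    i=ctrl.camera_info(cam);K=np.array(i['camera_matrix']);T=np.array(i['world_from_camera'])
    d=np.linalg.inv(K)@[uv[0],uv[1],1]; d=np.array([d[0],-d[1],-d[2]])
    return T[:3,3],T[:3,:3]@d
def atz(cam,uv,z):
    o,d=ray(cam,uv); return (o+d*(z-o[2])/d[2]).round(1)
def proj(cam,p):
    i=ctrl.camera_info(cam);K=np.array(i['camera_matrix']);T=np.array(i['world_from_camera'])
    c=T[:3,:3].T@(np.array(p)-T[:3,3]); v=K@[c[0],-c[1],-c[2]]; return (v[:2]/v[2]).round(1)
E
python3 - <<'E'
from h import *
o=ctrl.get_obs(); print(o['t'],o['ee_pos'],o['orientation'],o['width'],ctrl.hold_point_z)
for c in ('scene','top'):
    snap(c,c+'0.png')
    i=ctrl.camera_info(c); print(c,{k:v for k,v in i.items() if k not in('camera_matrix',)}, np.array(i['camera_matrix']).tolist())
    for l in ['clamp','jaw_face','handle_grip','pawl_ball','hotel_center','tray','finished_a_center','finds_box']:
        print(l,[(np.round(r['rect']).tolist(),round(r['score'],2)) for r in ctrl.look_for(c,l)][:4])
E
```

```text
0.0 [ 169.48809954 -600.9992717   221.90133195] [-3.11048684e+00 -4.30095733e-01  2.38532130e-04] 87.57000420725468 18.700000000000003
scene {'world_from_camera': array([[ 7.09971590e-01, -5.02511125e-01,  4.93379074e-01,
         1.16679726e+03],
       [ 7.04225239e-01,  5.09265236e-01, -4.94687511e-01,
        -6.45315711e+02],
       [-2.67483262e-03,  6.98664074e-01,  7.15444866e-01,
         1.02648716e+03],
       [ 0.00000000e+00,  0.00000000e+00,  0.00000000e+00,
         1.00000000e+00]])} [[617.4050372333779, 0.0, 317.23843896996266], [0.0, 617.4050372333779, 236.52305202914494], [0.0, 0.0, 1.0]]
clamp [([247.0, 214.0, 380.0, 295.0], 0.71)]
jaw_face [([244.0, 229.0, 336.0, 290.0], 0.59)]
handle_grip [([248.0, 230.0, 339.0, 288.0], 0.64)]
pawl_ball [([296.0, 233.0, 314.0, 261.0], 0.51)]
hotel_center [([328.0, 212.0, 366.0, 253.0], 0.82), ([334.0, 132.0, 359.0, 168.0], 0.76), ([281.0, 396.0, 331.0, 443.0], 0.7)]
tray [([78.0, 288.0, 262.0, 470.0], 0.84)]
finished_a_center [([298.0, 292.0, 325.0, 333.0], 0.53)]
finds_box [([373.0, 124.0, 493.0, 225.0], 0.89)]
top {'world_from
[... 416 characters left out ...]
167, 243.35261799985955], [0.0, 0.0, 1.0]]
clamp [([238.0, 237.0, 388.0, 285.0], 0.6)]
jaw_face [([290.0, 240.0, 396.0, 280.0], 0.78)]
handle_grip [([286.0, 240.0, 393.0, 280.0], 0.67), ([314.0, 131.0, 352.0, 174.0], 0.39)]
pawl_ball [([319.0, 256.0, 342.0, 263.0], 0.63), ([252.0, 302.0, 273.0, 320.0], 0.4), ([287.0, 242.0, 394.0, 282.0], 0.27)]
hotel_center [([248.0, 247.0, 290.0, 273.0], 0.92), ([138.0, 337.0, 182.0, 385.0], 0.73), ([418.0, 119.0, 460.0, 162.0], 0.69), ([322.0, 255.0, 340.0, 265.0], 0.62)]
tray [([449.0, 176.0, 540.0, 338.0], 0.62), ([311.0, 136.0, 354.0, 174.0], 0.25)]
finished_a_center [([467.0, 186.0, 512.0, 210.0], 0.88)]
finds_box [([72.0, 192.0, 177.0, 322.0], 0.69)]
```

View pics/top0.png

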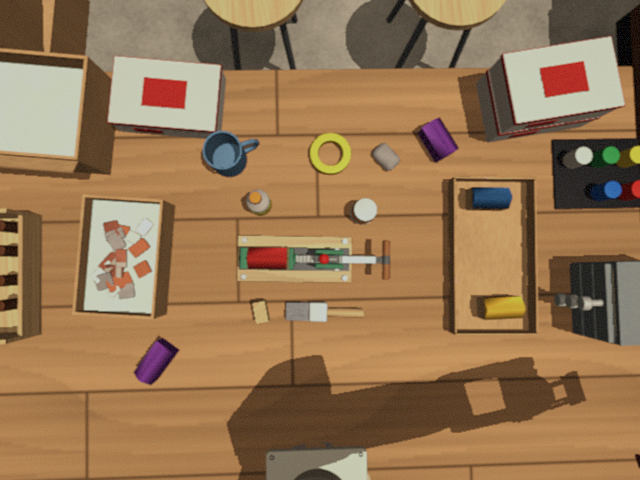

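View pics/scene0.png

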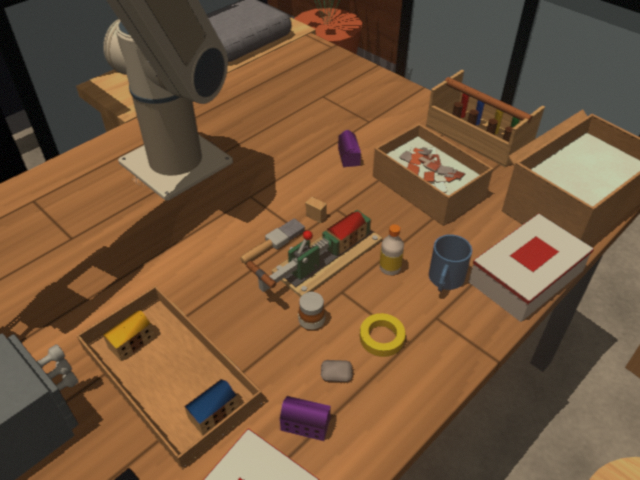

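Top view: candidates for the hotel are the red roof in the clamp (268,259), the purple look-alikes (157,361) and (438,139), and the finished blue (491,198) and yellow (503,307) hotels. I choose the red one in the clamp. The ball is at (325,259), the handle at (386,259), and the tray is to the right at (492,255).

Run:
```python
from h import *
im=ctrl.get_image('top')[:,:,::-1]
a=cv2.resize(im[225:325,230:400],None,fx=4,fy=4,interpolation=cv2.INTER_CUBIC)
cv2.imwrite('pics/c1.png',a)
hsv=cv2.cvtColor(im,cv2.COLOR_BGR2HSV)
def seg(n,roi,f,z):
    l,t,r,b=roi; h=hsv[t:b,l:r].astype(int); m=f(h[...,0],h[...,1],h[...,2]).astype(np.uint8)
    k,lab,st,ce=cv2.connectedComponentsWithStats(m); j=1+np.argmax(st[1:,4])
    ys,xs=np.where(lab==j); pts=np.c_[xs+l,ys+t].astype(np.float32)
    w=np.array([atz('top',p,z)[:2] for p in pts],np.float32)
    rc=cv2.minAreaRect(w); print(n,len(pts),'px',pts.mean(0).round(1),'world mean',w.mean(0).round(1),'rect',np.round(rc[0],1),np.round(rc[1],1),round(rc[2],1))
red=lambda h,s,v:((h<6)|(h>174))&(s>150)&(v>60)
seg('hotel',(235,235,300,285),red,52)
seg('ball',(310,245,345,272),red,111)
seg('handle',(376,232,396,285),lambda h,s,v:(h<14)&(s>120)&(v<190),88)
seg('blue',(462,180,520,215),lambda h,s,v:(h>95)&(h<125)&(s>100),52)
seg('yellow',(470,290,532,322),lambda h,s,v:(h>20)&(h<32)&(s>180),52)
for p in [(449,178),(536,180),(536,332),(449,332)]: print('tray',p,atz('top',p,45))
for p in [(239,236),(351,236),(351,283),(239,283)]: print('board',p,atz('top',p,12))
sc=ctrl.get_image('scene')[:,:,::-1]; cv2.imwrite('pics/c2.png',cv2.resize(sc[195:345,225:425],None,fx=4,fy=4,interpolation=cv2.INTER_CUBIC))
```

```text
hotel 787 px [267.  257.7] world mean [524.   93.7] rect [524.5  94.7] [81.9 43.8] 85.8
ball 78 px [323.6 258.6] world mean [519.  -22.8] rect [519.2 -22.7] [17.9 17.9] 88.6
handle 107 px [385.7 271.4] world mean [ 490.3 -149.7] rect [ 490.2 -149.4] [14.4 30.6] 88.5
blue 710 px [490.9 197.3] world mean [ 642.9 -387.2] rect [ 642.6 -388.5] [80.8 41. ] 88.9
yellow 458 px [504.6 306.5] world mean [ 409.3 -407.7] rect [ 411.9 -408.5] [36.7 84.2] 4.7
tray (449, 178) [ 687.4 -300.3   45. ]
tray (536, 180) [ 679.9 -490.5   45. ]
tray (536, 332) [ 352.7 -476.7   45. ]
tray (449, 332) [ 357.6 -289.    45. ]
board (239, 236) [573.3 157.3  12. ]
board (351, 236) [568.3 -88.5  12. ]
board (351, 283) [464.9 -85.9  12. ]
board (239, 283) [470.6 158.8  12. ]
```

View pics/c1.png

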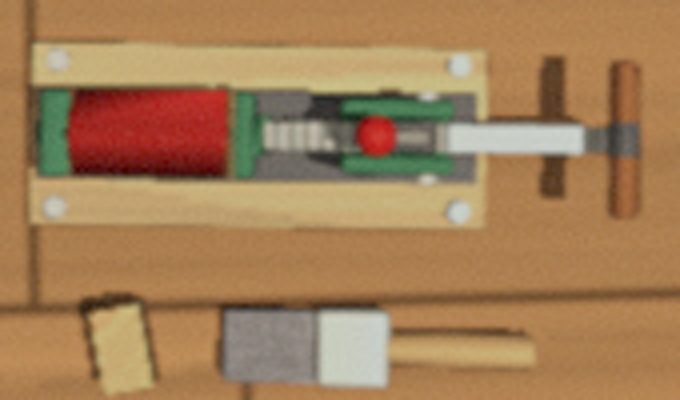

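View pics/c2.png

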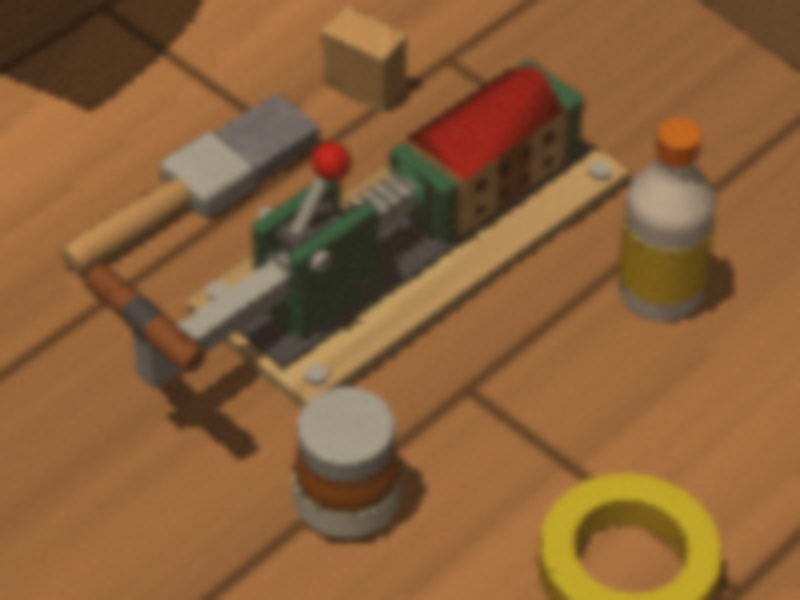

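Crop c1 shows the red-roofed hotel between the green jaws, the red ball at (377,136) and the T handle at (625,139). Crop c2 shows the same scene, with the glue bottle (665,220) beside the work. The choice is confirmed, so I'll fit the clamp pose next.

```bash
cat > fit.py <<'E'
from h import *
from scipy.optimize import least_squares
t=lambda u,v:('top',(230+u/4-.4,225+v/4-.4)); s=lambda u,v:('scene',(225+u/4-.4,195+v/4-.4))
obs=[((50,125,12),)+t(31,43),((50,-125,12),)+t(486,50),((-50,-125,12),)+t(486,228),((-50,125,12),)+t(30,222),
((0,-60,111),)+t(377,136),((40,-188,92),)+t(625,62),((-40,-188,92),)+t(625,217),
((0,-60,111),)+s(330,161),((-40,-188,92),)+s(97,270),((40,-188,92),)+s(190,355),((50,125,12),)+s(628,172)]
def w(q,p): c,s_=np.cos(q[2]),np.sin(q[2]); return np.array([q[0]+c*p[0]-s_*p[1],q[1]+s_*p[0]+c*p[1],p[2]])
if __name__=='__main__':
    f=lambda q:np.concatenate([proj(c,w(q,p))-uv for p,c,uv in obs])
    r=least_squares(f,[519,36,0],loss='soft_l1',x_scale=[10,10,.05],diff_step=1e-3); q=r.x; print(q,f(q).reshape(-1,2).round(1).tolist())
    for n,p in dict(ball=(0,-60,111),thrown=(0,-115,111),handle=(0,-188,88),hotel=(0,55.5,46)).items(): print(n,w(q,p).round(1))
    for c in('top','scene'):
        for l in('glue','varnish'):
            for d in ctrl.look_for(c,l)[:2]: print(c,l,np.round(d['rect']),round(d['score'],2))
    print('glue cap',atz('top',(258,196),125),'varnish',atz('top',(364.5,209),65))
    o=ctrl.get_obs();Rm=R.from_rotvec(o['orientation']).as_matrix();print(Rm.round(3),o['ee_pos'].round(1))
E
python3 fit.py
```

```text
[516.92038524  37.62806824   0.        ] [[-0.8, 3.6], [-0.6, -0.5], [0.5, 0.5], [0.2, 4.6], [-0.5, 1.0], [-0.5, -1.4], [0.6, -0.8], [0.4, -0.3], [0.1, 1.1], [3.5, 1.1], [-1.0, -2.9]]
ball [516.9 -22.4 111. ]
thrown [516.9 -77.4 111. ]
handle [ 516.9 -150.4   88. ]
hotel [516.9  93.1  46. ]
top glue [246. 189. 270. 215.] 0.82
top varnish [349. 200. 376. 223.] 0.61
scene glue [379. 223. 406. 276.] 0.94
scene glue [103. 311. 155. 363.] 0.68
scene varnish [299. 293. 325. 333.] 0.88
glue cap [643.9 103.2 125. ] varnish [ 621.4 -112.9   65. ]
[[ 0.962  0.271 -0.   ]
 [ 0.271 -0.962  0.   ]
 [-0.    -0.    -1.   ]] [ 169.6 -601.5  222.7]
```

```bash
sed -i 's/diff_step=1e-3/diff_step=1e-2/; s/\[519,36,0\]/[519,36,-.05]/' fit.py; sed -i 's/\.round(1)$//; s/(v\[:2\]\/v\[2\]).round(1)/v[:2]\/v[2]/' h.py; python3 fit.py | head -5
python3 - <<'E'
from h import *
c=np.array([[687.4,-300.3],[679.9,-490.5],[352.7,-476.7],[357.6,-289]]); print(c.mean(0))
E
```

```text
[ 5.20798311e+02  3.70000827e+01 -3.64568110e-02] [[0.4, -0.3], [0.5, -0.2], [-0.0, 0.8], [-0.4, 0.8], [-0.2, 0.2], [0.6, 0.0], [0.2, 0.7], [0.8, 0.2], [-0.5, 0.1], [1.7, 0.9], [1.0, -0.5]]
ball [518.6 -23.  111. ]
thrown [516.6 -77.9 111. ]
handle [ 513.9 -150.9   88. ]
hotel [522.8  92.5  46. ]
[ 519.4   -389.125]
```

```bash
python3 -m creep '[{"translation":[60,-55,0],"angular":[0,0,0.1],"jaw":0.5},{"translation":[120,-110,0],"angular":[0,0,0.2],"jaw":0.5},{"translation":[180,-165,0],"angular":[0,0,0.311],"jaw":0.5},{"translation":[240,-220,0],"angular":[0,0,0.311],"jaw":0.5},{"translation":[492.5,-462,0],"angular":[0,0,0.311],"jaw":0.5},{"translation":[492.5,-462,0],"angular":[0,0,0.311],"jaw":0.5},{"translation":[492.5,-462,0],"angular":[0,0,0.311],"jaw":0.5},{"translation":[492.5,-462,0],"angular":[0,0,0.311],"jaw":0.5}]'
cat > st.py <<'E'
from fit import *
import sys
q=(520.8,37.0,-.0365)
o=ctrl.get_obs();Rm=R.from_rotvec(o['orientation']).as_matrix();p=o['ee_pos']
print('t',round(o['t'],2),'tcp',p.round(1),'yaw',round(np.arctan2(Rm[1,0],Rm[0,0]),4),'tilt',Rm[2,:2].round(4),'F',o['ft_force'].round(1),'w',round(o['width'],1),'g',round(o['grasp_force'],1),'q',o['qpos'].round(2))
for a in sys.argv[1:]:
    g=w(q,tuple(map(float,a.split(',')))); print(a,'->tool shift',(Rm.T@(g-p)).round(1))
E
python3 st.py 0,-60,200 0,-60,103
```

```text
t: 2.4
ee_pos: [429.7, -172.2, 223.1]
orientation: [3.141, -0.057, 0.002]
ft_force: [1.0, -0.9, -0.6]
width: 43.9
grasp_force: 0.0
t 2.4 tcp [ 429.7 -172.2  223.1] yaw -0.0364 tilt [0.001  0.0004] F [ 1.  -0.9 -0.6] w 43.9 g 0.0 q [-0.41  0.18  1.98 -0.    0.98  1.2 ]
0,-60,200 ->tool shift [  83.4 -152.4   23.1]
0,-60,103 ->tool shift [  83.3 -152.5  120.1]
```

```bash
python3 -m creep '[{"translation":[30,-55,5],"angular":[0,0,0],"jaw":0.5},{"translation":[60,-110,15],"angular":[0,0,0],"jaw":0.5},{"translation":[83,-152,43],"angular":[0,0,0],"jaw":0.5},{"translation":[83,-152,43],"angular":[0,0,0],"jaw":0.5},{"translation":[83,-152,43],"angular":[0,0,0],"jaw":0.5},{"translation":[83,-152,43],"angular":[0,0,0],"jaw":0.5},{"translation":[83,-152,43],"angular":[0,0,0],"jaw":0.5},{"translation":[83,-152,43],"angular":[0,0,0],"jaw":0.5}]' | head -2
python3 st.py 0,-60,103; python3 -c "
from h import *
print(ctrl.camera_info('wrist')['world_from_camera'][:3,3]); snap('wrist','w1.png')
print(proj('wrist',(518.6,-23,111)),proj('wrist',(513.9,-150.9,88)),proj('wrist',(522.8,92.5,76)))
print(ctrl.look_for('wrist','pawl_ball'))"
```

```text
t: 3.4
ee_pos: [517.2, -25.8, 180.2]
t 3.4 tcp [517.2 -25.8 180.2] yaw -0.0375 tilt [0.0008 0.    ] F [-1.4 -0.1  0.6] w 43.9 g 0.0 q [-0.07  0.32  1.9  -0.    0.92  1.54]
0,-60,103 ->tool shift [ 1.2 -2.9 77.2]
[588.82855203 -28.37656972 342.51397743]
[311.22245213 253.59270231] [497.48474241 243.85936629] [150.91392821 239.47513938]
[{'rect': [291.5, 227.1, 357.2, 272.1], 'score': 0.91}]
```

View pics/w1.png

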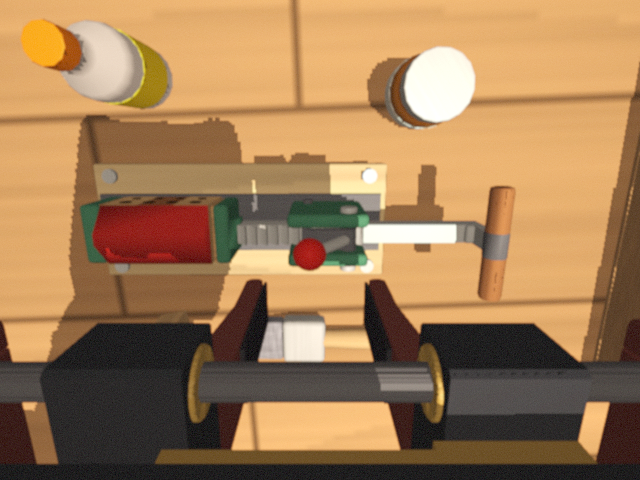

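The wrist view shows the ball at (310,254) and the handle at (496,243), both within 2 px of prediction. Next I lower the fingers around the ball and throw the pawl.

```bash
python3 -m creep '[{"translation":[1,-3,30],"angular":[0,0,0],"jaw":0.5},{"translation":[1,-3,60],"angular":[0,0,0],"jaw":0.5},{"translation":[1,-3,77],"angular":[0,0,0],"jaw":0.5},{"translation":[1,-3,77],"angular":[0,0,0],"jaw":0.5},{"translation":[1,6,77],"angular":[0,0,0],"jaw":0.5},{"translation":[1,16,77],"angular":[0,0,0],"jaw":0.5},{"translation":[1,26,77],"angular":[0,0,0],"jaw":0.5},{"translation":[1,36,77],"angular":[0,0,0],"jaw":0.5}]' ; python3 -m creep '[{"translation":[0,9,0],"angular":[0,0,0],"jaw":0.5},{"translation":[0,17,0],"angular":[0,0,0],"jaw":0.5},{"translation":[0,17,0],"angular":[0,0,0],"jaw":0.5},{"translation":[0,17,0],"angular":[0,0,0],"jaw":0.5},{"translation":[0,17,-20],"angular":[0,0,0],"jaw":0.5},{"translation":[0,17,-55],"angular":[0,0,0],"jaw":0.5},{"translation":[0,17,-55],"angular":[0,0,0],"jaw":0.5},{"translation":[0,17,-55],"angular":[0,0,0],"jaw":0.5}]' 
python3 st.py 0,-188,150 0,-188,69; python3 -c "
from h import *
im=ctrl.get_image('wrist');ctrl.get_image('scene')
for c in ('wrist','scene'):
  print(proj(c,(516.6,-77.9,111)),proj(c,(518.6,-23,111)),ctrl.look_for(c,'pawl_ball'))
b=cv2.cvtColor(im,cv2.COLOR_RGB2HSV);m=((b[...,0]<5)|(b[...,0]>175))&(b[...,1]>180)&(b[...,2]>90)
k,l,s,ce=cv2.connectedComponentsWithStats(m.astype(np.uint8));print([(a[4],c_.round(0)) for a,c_ in zip(s,ce) if a[4]>100])"
```

```text
t: 4.5
ee_pos: [517.1, -62.1, 103.1]
orientation: [3.141, -0.057, 0.001]
ft_force: [-0.0, 0.6, 0.7]
width: 43.8
grasp_force: 0.0
t: 5.5
ee_pos: [515.9, -77.7, 157.2]
orientation: [-3.141, 0.056, 0.001]
ft_force: [0.2, 0.0, -0.6]
width: 43.9
grasp_force: 0.0
t 5.5 tcp [515.9 -77.7 157.2] yaw -0.0358 tilt [-0.0005 -0.0001] F [ 0.2  0.  -0.6] w 43.9 g 0.0 q [-0.17  0.36  1.91  0.    0.87  1.43]
0,-188,150 ->tool shift [ 0.6 73.2  7.2]
0,-188,69 ->tool shift [ 0.7 73.2 88.2]
[315.65161667 265.64575053] [219.56607539 265.55538073] [{'rect': [229.2, 236.6, 331.2, 286.7], 'score': 0.66}]
[287.95979444 248.27765147] [307.85084237 235.06353247] [{'rect': [284.5, 240.2, 308.8, 257.7], 'score': 0.79}, {'rect': [243.3, 223.8, 302.9, 261.0], 'score': 0.58}]
[(np.int32(298955), array([326., 239.])), (np.int32(7376), array([ 65., 242.])), (np.int32(869), array([312., 267.]))]
```

The pawl is thrown: the ball is seen at (312,267) against a predicted (316,266). Now I grip the handle.

```bash
python3 -m creep '[{"translation":[0,40,0],"angular":[0,0,0],"jaw":0.6},{"translation":[0.6,73,0],"angular":[0,0,0],"jaw":0.6},{"translation":[0.6,73,0],"angular":[0,0,0],"jaw":0.6},{"translation":[0.6,73,0],"angular":[0,0,0],"jaw":0.6},{"translation":[0.6,73,30],"angular":[0,0,0],"jaw":0.6},{"translation":[0.6,73,60],"angular":[0,0,0],"jaw":0.6},{"translation":[0.6,73,88],"angular":[0,0,0],"jaw":0.6},{"translation":[0.6,73,88],"angular":[0,0,0],"jaw":0.6}]' ; python3 -m creep '[{"translation":[0,0,0],"angular":[0,0,0],"jaw":0.3},{"translation":[0,0,0],"angular":[0,0,0],"jaw":0.1},{"translation":[0,0,0],"angular":[0,0,0],"jaw":0.1},{"translation":[0,0,0],"angular":[0,0,0],"jaw":0.1},{"translation":[0,0,0],"angular":[0,0,0],"jaw":0.1},{"translation":[0,0,0],"angular":[0,0,0],"jaw":0.1},{"translation":[0,0,0],"angular":[0,0,0],"jaw":0.1},{"translation":[0,0,0],"angular":[0,0,0],"jaw":0.1}]' 
python3 st.py 0,-188,69 0,-228,69
```

```text
t: 6.7
ee_pos: [512.6, -149.5, 67.9]
orientation: [-3.14, 0.055, 0.007]
ft_force: [0.5, 0.3, -0.8]
width: 52.8
grasp_force: 0.0
t: 7.7
ee_pos: [514.6, -151.0, 70.2]
orientation: [3.141, -0.057, 0.001]
ft_force: [-0.3, 1.8, 6.4]
width: 15.2
grasp_force: 30.0
t 7.7 tcp [ 514.6 -151.    70.2] yaw -0.0363 tilt [ 0.0008 -0.    ] F [-0.3  1.8  6.4] w 15.2 g 30.0 q [-0.31  0.52  1.91  0.    0.7   1.3 ]
0,-188,69 ->tool shift [-0.7 -0.1  1.2]
0,-228,69 ->tool shift [-0.7 39.9  1.2]
```

```bash
python3 -m creep '[{"translation":[0,4,0],"angular":[0,0,0],"jaw":0.1},{"translation":[0,10,0],"angular":[0,0,0],"jaw":0.1},{"translation":[0,18,0],"angular":[0,0,0],"jaw":0.1},{"translation":[0,26,0],"angular":[0,0,0],"jaw":0.1},{"translation":[0,33,0],"angular":[0,0,0],"jaw":0.1},{"translation":[0,38,0],"angular":[0,0,0],"jaw":0.1},{"translation":[0,40,0],"angular":[0,0,0],"jaw":0.1},{"translation":[0,40,0],"angular":[0,0,0],"jaw":0.1}]'; python3 st.py; python3 -m creep '[{"translation":[0,0.3,0],"angular":[0,0,0],"jaw":0.1},{"translation":[0,0.6,0],"angular":[0,0,0],"jaw":0.1},{"translation":[0,1,0],"angular":[0,0,0],"jaw":0.1},{"translation":[0,1,0],"angular":[0,0,0],"jaw":0.1},{"translation":[0,1,0],"angular":[0,0,0],"jaw":0.1},{"translation":[0,1,0],"angular":[0,0,0],"jaw":0.1},{"translation":[0,1,0],"angular":[0,0,0],"jaw":0.1},{"translation":[0,1,0],"angular":[0,0,0],"jaw":0.1}]';python3 st.py
```

```text
t: 8.7
ee_pos: [513.2, -189.6, 70.2]
orientation: [-3.139, 0.058, -0.001]
ft_force: [1.5, 10.2, 7.1]
width: 15.1
grasp_force: 30.0
t 8.7 tcp [ 513.2 -189.6   70.2] yaw -0.0371 tilt [ 0.0004 -0.0022] F [ 1.5 10.2  7.1] w 15.1 g 30.0 q [-0.38  0.54  1.89  0.    0.72  1.23]
t: 9.7
ee_pos: [513.1, -189.6, 70.1]
orientation: [-3.138, 0.058, -0.0]
ft_force: [2.8, 16.1, 7.8]
width: 15.4
grasp_force: 30.0
t 9.7 tcp [ 513.1 -189.6   70.1] yaw -0.0372 tilt [ 0.0001 -0.0032] F [ 2.8 16.1  7.8] w 15.4 g 30.0 q [-0.38  0.54  1.89  0.    0.72  1.23]
```

At the stop: force rises with no further motion. Now I release, lift, and go to the ball.

```bash
python3 -m creep '[{"translation":[0,-0.8,0],"angular":[0,0,0],"jaw":0.1},{"translation":[0,-0.8,0],"angular":[0,0,0],"jaw":0.5},{"translation":[0,-0.8,0],"angular":[0,0,0],"jaw":0.5},{"translation":[0,-0.8,0],"angular":[0,0,0],"jaw":0.5},{"translation":[0,-0.8,0],"angular":[0,0,0],"jaw":0.5},{"translation":[0,-0.8,-40],"angular":[0,0,0],"jaw":0.5},{"translation":[0,-0.8,-95],"angular":[0,0,0],"jaw":0.5},{"translation":[0,-0.8,-95],"angular":[0,0,0],"jaw":0.5}]'; python3 st.py 0,-115,103; python3 -c "
from h import *
snap('top','t2.png',(230,225,400,325),4)
print(ctrl.look_for('top','pawl_ball')[:1],proj('top',(516.6,-77.9,111)))"
```

```text
t: 10.7
ee_pos: [515.4, -192.4, 168.6]
orientation: [3.138, -0.057, 0.012]
ft_force: [0.8, 0.3, -0.0]
width: 44.3
grasp_force: 0.0
t 10.7 tcp [ 515.4 -192.4  168.6] yaw -0.0364 tilt [0.0075 0.0027] F [ 0.8  0.3 -0. ] w 44.3 g 0.0 q [-0.38  0.38  1.84 -0.    0.91  1.23]
0,-115,103 ->tool shift [  -3.5 -114.6   65.3]
[{'rect': [330.0, 256.3, 356.9, 266.6], 'score': 0.77}] [351.33068412 259.19489426]
```

View pics/t2.png

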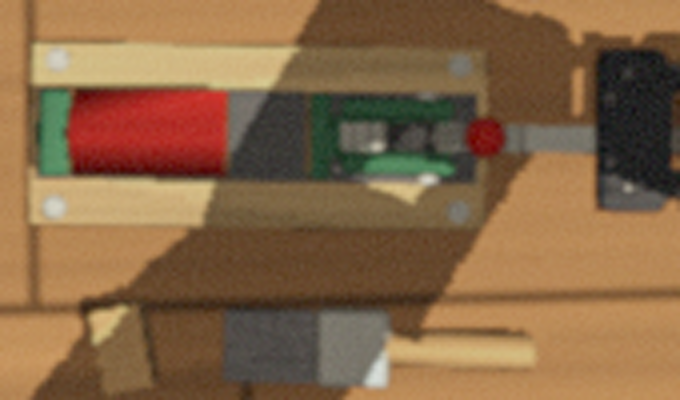

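The jaw is about 40 mm back (310,135) and the ball is still thrown over (485,137). Now I drop the pawl.

```bash
python3 -m creep '[{"translation":[-1,-55,0],"angular":[0,0,0],"jaw":0.5},{"translation":[-1,-113,0],"angular":[0,0,0],"jaw":0.5},{"translation":[-1,-113,0],"angular":[0,0,0],"jaw":0.5},{"translation":[-1,-113,0],"angular":[0,0,0],"jaw":0.5},{"translation":[-1,-113,30],"angular":[0,0,0],"jaw":0.5},{"translation":[-1,-113,63],"angular":[0,0,0],"jaw":0.5},{"translation":[-1,-113,63],"angular":[0,0,0],"jaw":0.5},{"translation":[-1,-113,63],"angular":[0,0,0],"jaw":0.5}]'; python3 st.py 0,-115,103 0,-62,103
```

```text
t: 11.8
ee_pos: [516.2, -79.2, 102.1]
orientation: [3.141, -0.059, 0.0]
ft_force: [0.3, 1.0, 1.4]
width: 43.9
grasp_force: 0.0
t 11.8 tcp [516.2 -79.2 102.1] yaw -0.0375 tilt [0.0001 0.0001] F [0.3 1.  1.4] w 43.9 g 0.0 q [-0.17  0.45  1.93 -0.    0.75  1.43]
0,-115,103 ->tool shift [ 0.3 -1.3 -0.9]
0,-62,103 ->tool shift [  0.3 -54.3  -0.9]
```

```bash
python3 -m creep '[{"translation":[0,-10,0],"angular":[0,0,0],"jaw":0.5},{"translation":[0,-20,0],"angular":[0,0,0],"jaw":0.5},{"translation":[0,-30,0],"angular":[0,0,0],"jaw":0.5},{"translation":[0,-40,0],"angular":[0,0,0],"jaw":0.5},{"translation":[0,-48,0],"angular":[0,0,0],"jaw":0.5},{"translation":[0,-54,0],"angular":[0,0,0],"jaw":0.5},{"translation":[0,-54,0],"angular":[0,0,0],"jaw":0.5},{"translation":[0,-54,0],"angular":[0,0,0],"jaw":0.5}]'; python3 -m creep '[{"translation":[0,0,-30],"angular":[0,0,0],"jaw":0.5},{"translation":[0,0,-80],"angular":[0,0,0],"jaw":0.7},{"translation":[0,0,-80],"angular":[0,0,-0.18],"jaw":1},{"translation":[0,-30,-80],"angular":[0,0,-0.36],"jaw":1},{"translation":[0,-60,-80],"angular":[0,0,-0.54],"jaw":1},{"translation":[0,-90,-80],"angular":[0,0,-0.72],"jaw":1},{"translation":[0,-117,-80],"angular":[0,0,-0.90],"jaw":1},{"translation":[0,-117,-80],"angular":[0,0,-1.08],"jaw":1}]';python3 -m creep '[{"translation":[0,0,0],"angular":[0,0,-0.18],"jaw":1},{"translation":[0,0,0],"angular":[0,0,-0.36],"jaw":1},{"translation":[0,0,0],"angular":[0,0,-0.49],"jaw":1},{"translation":[0,0,0],"angular":[0,0,-0.49],"jaw":1},{"translation":[0,0,0],"angular":[0,0,-0.49],"jaw":1},{"translation":[0,0,0],"angular":[0,0,-0.49],"jaw":1},{"translation":[0,0,0],"angular":[0,0,-0.49],"jaw":1},{"translation":[0,0,0],"angular":[0,0,-0.49],"jaw":1}]' >/dev/null; python3 st.py 0,55.5,100 0,55.5,26;python3 -c "
from h import *
print('glue',atz('scene',(392.5,249.5),62),atz('top',(258,202),62))
snap('wrist','w2.png'); snap('scene','s3.png',(225,195,425,345),4)
for c in('wrist','scene'): print(proj(c,(522.8,92.5,76)),proj(c,(518.6,-23,111)),ctrl.look_for(c,'hotel_center')[:1],ctrl.look_for(c,'pawl_ball')[:1])"
```

```text
t: 12.8
ee_pos: [517.8, -24.4, 101.6]
orientation: [3.141, -0.057, -0.0]
ft_force: [-0.3, -0.0, 0.0]
width: 44.1
grasp_force: 0.0
t: 13.8
ee_pos: [522.2, 93.9, 181.7]
orientation: [-2.717, -1.576, -0.0]
ft_force: [0.7, 0.1, -0.1]
width: 87.9
grasp_force: 0.0
t 14.8 tcp [522.1  92.6 181.7] yaw 1.5334 tilt [ 0.     -0.0001] F [-0.2 -0.4  0.1] w 87.5 g 0.0 q [0.15 0.34 1.87 0.   0.93 0.19]
0,55.5,100 ->tool shift [-0.1  0.8 81.7]
0,55.5,26 ->tool shift [-1.000e-01  8.000e-01  1.557e+02]
glue [643.56385276 107.08051264  62.        ] [640.58111782 109.64505074  62.        ]
[317.2099202  241.64690824] [317.309465   410.18818894] [{'rect': [286.7, 180.1, 347.6, 290.9], 'score': 0.96}] [{'rect': [300.4, 403.3, 332.4, 424.2], 'score': 0.97}]
[346.64706171 220.53526192] [307.85084237 235.06353247] [{'rect': [327.7, 212.2, 365.5, 251.6], 'score': 0.96}] [{'rect': [295.0, 230.8, 313.5, 258.1], 'score': 0.64}]
```

View pics/w2.png

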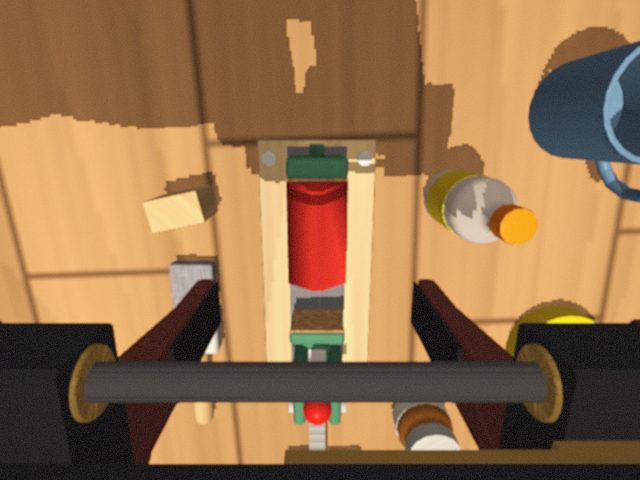

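View pics/s3.png

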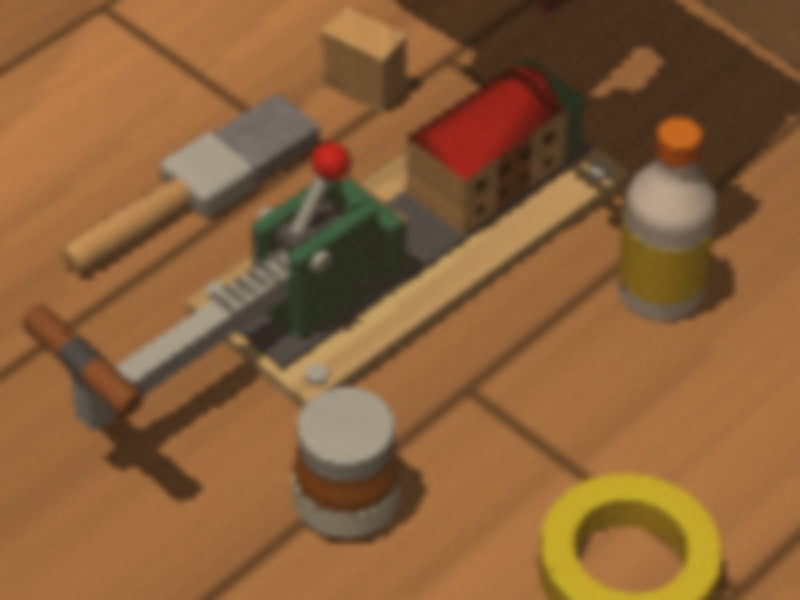

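The ball is back at (330,161) in the crop, so the pawl is down, the bar is out and the hotel stands free. The hotel shows at (317,235), as predicted. Descend and grip.

```bash
python3 -m creep '[{"translation":[0,0.7,40],"angular":[0,0,0],"jaw":1},{"translation":[0,0.7,80],"angular":[0,0,0],"jaw":1},{"translation":[0,0.7,115],"angular":[0,0,0],"jaw":1},{"translation":[0,0.7,140],"angular":[0,0,0],"jaw":1},{"translation":[0,0.7,155],"angular":[0,0,0],"jaw":1},{"translation":[0,0.7,155],"angular":[0,0,0],"jaw":1},{"translation":[0,0.7,155],"angular":[0,0,0],"jaw":1},{"translation":[0,0.7,155],"angular":[0,0,0],"jaw":0.8}]'; python3 -m creep '[{"translation":[0,0,0],"angular":[0,0,0],"jaw":0.65},{"translation":[0,0,0],"angular":[0,0,0],"jaw":0.6},{"translation":[0,0,0],"angular":[0,0,0],"jaw":0.55},{"translation":[0,0,0],"angular":[0,0,0],"jaw":0.45},{"translation":[0,0,0],"angular":[0,0,0],"jaw":0.45},{"translation":[0,0,0],"angular":[0,0,0],"jaw":0.45},{"translation":[0,0,0],"angular":[0,0,0],"jaw":0.45},{"translation":[0,0,0],"angular":[0,0,0],"jaw":0.45}]'; python3 st.py
```

```text
t: 16.1
ee_pos: [523.6, 92.7, 27.7]
orientation: [2.261, 2.179, 0.002]
ft_force: [0.1, 0.4, 0.9]
width: 81.0
grasp_force: 0.0
t: 17.1
ee_pos: [522.8, 92.6, 26.7]
orientation: [2.262, 2.18, 0.0]
ft_force: [0.4, -0.3, 3.0]
width: 45.5
grasp_force: 30.0
t 17.1 tcp [522.8  92.6  26.7] yaw 1.5338 tilt [0.     0.0001] F [ 0.4 -0.3  3. ] w 45.5 g 30.0 q [0.15 0.6  1.93 0.   0.61 0.19]
```

```bash
python3 -m creep '[{"translation":[0,0,-3],"angular":[0,0,0],"jaw":0.45},{"translation":[-1,0,-8],"angular":[0,0,0],"jaw":0.45},{"translation":[-5,0,-20],"angular":[0,0,0],"jaw":0.45},{"translation":[-8,0,-45],"angular":[0,0,0],"jaw":0.45},{"translation":[-8,0,-80],"angular":[0,0,0],"jaw":0.45},{"translation":[-8,0,-115],"angular":[0,0,0],"jaw":0.45},{"translation":[-8,0,-145],"angular":[0,0,0],"jaw":0.45},{"translation":[-8,0,-150],"angular":[0,0,0],"jaw":0.45}]'; python3 -m creep '[{"translation":[-20,0,0],"angular":[0,0,0],"jaw":0.45},{"translation":[-60,2,0],"angular":[0,0,0],"jaw":0.45},{"translation":[-110,4,0],"angular":[0,0,0],"jaw":0.45},{"translation":[-160,6,0],"angular":[0,0,0],"jaw":0.45},{"translation":[-210,8,0],"angular":[0,0,0],"jaw":0.45},{"translation":[-260,10,0],"angular":[0,0,0],"jaw":0.45},{"translation":[-300,11,0],"angular":[0,0,0],"jaw":0.45},{"translation":[-330,12,0],"angular":[0,0,0],"jaw":0.45}]'; python3 st.py
python3 - <<'E'
from h import *
o=ctrl.get_obs();Rm=R.from_rotvec(o['orientation']).as_matrix(); print((Rm.T@(np.array([523,-391,100])-o['ee_pos'])).round(1))
E
```

```text
t: 18.1
ee_pos: [523.7, 84.6, 179.2]
orientation: [2.26, 2.178, 0.006]
ft_force: [1.1, -0.3, -2.5]
width: 45.9
grasp_force: 30.0
t: 19.1
ee_pos: [520.4, -247.9, 174.8]
orientation: [-2.262, -2.176, 0.002]
ft_force: [0.2, -0.4, -2.8]
width: 46.1
grasp_force: 30.0
t 19.1 tcp [ 520.4 -247.9  174.8] yaw 1.5322 tilt [ 0.001  -0.0029] F [ 0.2 -0.4 -2.8] w 46.1 g 30.0 q [-0.47  0.41  1.77 -0.    0.96 -0.43]
[-142.9    8.3   74.7]
```

```bash
python3 -m creep '[{"translation":[-40,2,0],"angular":[0,0,0],"jaw":0.45},{"translation":[-85,5,0],"angular":[0,0,0],"jaw":0.45},{"translation":[-120,7,0],"angular":[0,0,0],"jaw":0.45},{"translation":[-143,8,10],"angular":[0,0,0],"jaw":0.45},{"translation":[-143,8,40],"angular":[0,0,0],"jaw":0.45},{"translation":[-143,8,70],"angular":[0,0,0],"jaw":0.45},{"translation":[-143,8,80],"angular":[0,0,0],"jaw":0.45},{"translation":[-143,8,80],"angular":[0,0,0],"jaw":0.45}]'>/dev/null; python3 st.py
python3 - <<'E'
from h import *
snap('wrist','w4.png'); 
for l in ('hotel_center','finished_a_center'):print([(np.round(r['rect']),round(r['score'],2)) for r in ctrl.look_for('wrist',l)])
for p in [(642.6,-388.5,64),(411.9,-408.5,64),(523,-391,64)]: print(proj('wrist',p))
E
```

```text
t 20.1 tcp [ 524.2 -388.3   95.4] yaw 1.534 tilt [ 0.0015 -0.0021] F [-0.   0.8 -1.4] w 45.8 g 30.0 q [-0.66  0.62  1.64  0.    0.89 -0.62]
[(array([250., 211., 382., 450.]), 0.87)]
[(array([448., 180., 578., 328.]), 0.82)]
[532.75697271 267.29603033]
[114.37061654 315.58136634]
[311.74312259 279.31952636]
```

View pics/w4.png

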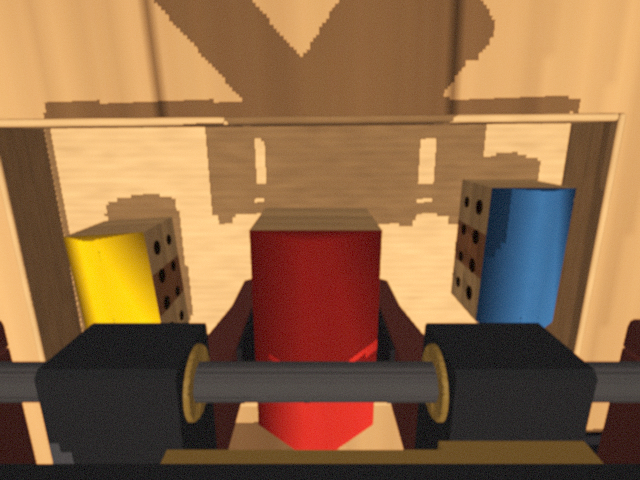

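The red hotel (315,330) hangs well clear between yellow (120,270) and blue (520,250), inside the tray. I lower it now.

```bash
python3 -m creep '[{"translation":[0,0,15],"angular":[0,0,0],"jaw":0.45},{"translation":[0,0,35],"angular":[0,0,0],"jaw":0.45},{"translation":[0,0,52],"angular":[0,0,0],"jaw":0.45},{"translation":[0,0,65],"angular":[0,0,0],"jaw":0.45},{"translation":[0,0,72],"angular":[0,0,0],"jaw":0.45},{"translation":[0,0,75],"angular":[0,0,0],"jaw":0.45},{"translation":[0,0,76],"angular":[0,0,0],"jaw":0.45},{"translation":[0,0,76],"angular":[0,0,0],"jaw":0.45}]'; python3 st.py
```

```text
t: 21.25
ee_pos: [525.3, -389.1, 21.2]
orientation: [2.262, 2.179, 0.0]
ft_force: [0.8, 0.1, -1.1]
width: 46.0
grasp_force: 30.0
t 21.25 tcp [ 525.3 -389.1   21.2] yaw 1.5338 tilt [-0.0005  0.0007] F [ 0.8  0.1 -1.1] w 46.0 g 30.0 q [-0.66  0.72  1.65  0.    0.76 -0.62]
```

```bash
python3 -m creep '[{"translation":[0,0,1],"angular":[0,0,0],"jaw":0.45},{"translation":[0,0,2],"angular":[0,0,0],"jaw":0.45},{"translation":[0,0,3],"angular":[0,0,0],"jaw":0.45},{"translation":[0,0,4],"angular":[0,0,0],"jaw":0.45},{"translation":[0,0,4.5],"angular":[0,0,0],"jaw":0.45},{"translation":[0,0,5],"angular":[0,0,0],"jaw":0.45},{"translation":[0,0,5],"angular":[0,0,0],"jaw":0.45},{"translation":[0,0,5],"angular":[0,0,0],"jaw":0.45}]'; python3 st.py
```

```text
t: 22.25
ee_pos: [525.0, -388.8, 15.7]
orientation: [2.262, 2.18, 0.0]
ft_force: [-0.3, 0.3, -2.2]
width: 46.0
grasp_force: 30.0
t 22.25 tcp [ 525.  -388.8   15.7] yaw 1.5338 tilt [-0.  0.] F [-0.3  0.3 -2.2] w 46.0 g 30.0 q [-0.66  0.73  1.65  0.    0.76 -0.62]
```

Not touching yet; the floor should be about 1 mm below.

```bash
python3 -m creep '[{"translation":[0,0,0.3],"angular":[0,0,0],"jaw":0.45},{"translation":[0,0,0.6],"angular":[0,0,0],"jaw":0.45},{"translation":[0,0,0.9],"angular":[0,0,0],"jaw":0.45},{"translation":[0,0,1.2],"angular":[0,0,0],"jaw":0.45},{"translation":[0,0,1.2],"angular":[0,0,0],"jaw":0.45},{"translation":[0,0,1.2],"angular":[0,0,0],"jaw":0.45},{"translation":[0,0,1.2],"angular":[0,0,0],"jaw":0.45},{"translation":[0,0,1.2],"angular":[0,0,0],"jaw":0.45}]'; python3 st.py
```

```text
t: 23.25
ee_pos: [525.0, -388.8, 14.8]
orientation: [2.262, 2.18, -0.0]
ft_force: [-2.5, 1.5, 5.2]
width: 45.8
grasp_force: 30.0
t 23.25 tcp [ 525.  -388.8   14.8] yaw 1.5338 tilt [-0.  0.] F [-2.5  1.5  5.2] w 45.8 g 30.0 q [-0.66  0.73  1.65 -0.    0.76 -0.62]
```

It's in contact. Now release and retreat upward.

```bash
python3 -m creep '[{"translation":[0,0,0],"angular":[0,0,0],"jaw":0.55},{"translation":[0,0,0],"angular":[0,0,0],"jaw":0.65},{"translation":[0,0,0],"angular":[0,0,0],"jaw":0.8},{"translation":[0,0,0],"angular":[0,0,0],"jaw":0.8},{"translation":[0,0,-10],"angular":[0,0,0],"jaw":0.8},{"translation":[0,0,-50],"angular":[0,0,0],"jaw":0.8},{"translation":[0,0,-110],"angular":[0,0,0],"jaw":0.8},{"translation":[0,0,-170],"angular":[0,0,0],"jaw":0.8}]'; python3 -m creep '[{"translation":[0,-40,-80],"angular":[0,0,0],"jaw":0.8},{"translation":[0,-80,-100],"angular":[0,0,0],"jaw":0.8},{"translation":[0,-120,-100],"angular":[0,0,0],"jaw":0.8},{"translation":[0,-120,-100],"angular":[0,0,0],"jaw":0.8},{"translation":[0,-120,-100],"angular":[0,0,0],"jaw":0.8},{"translation":[0,-120,-100],"angular":[0,0,0],"jaw":0.8},{"translation":[0,-120,-100],"angular":[0,0,0],"jaw":0.8},{"translation":[0,-120,-100],"angular":[0,0,0],"jaw":0.8}]'; python3 -c "
from h import *
snap('scene','s5.png')"
```

```text
t: 24.25
ee_pos: [524.8, -388.7, 186.7]
orientation: [-2.262, -2.18, 0.0]
ft_force: [0.0, -0.5, -0.5]
width: 70.0
grasp_force: 0.0
t: 25.25
ee_pos: [405.5, -384.2, 284.0]
orientation: [-2.261, -2.18, 0.0]
ft_force: [-0.0, -0.5, -0.2]
width: 70.6
grasp_force: 0.0
```

View pics/s5.png

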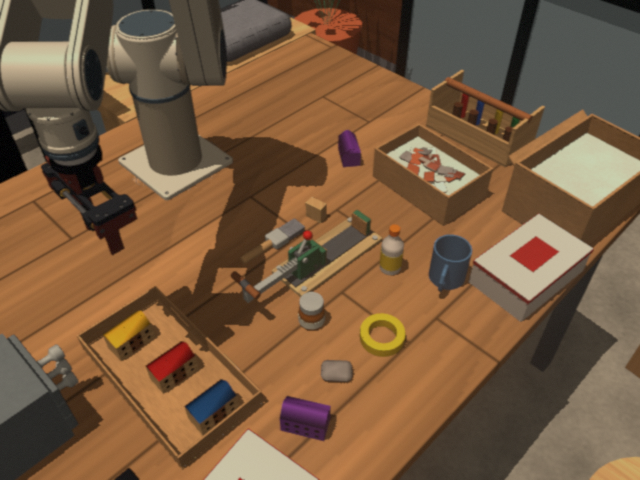

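The red hotel stands upright at (173,365) between yellow and blue. The clamp is open with the pawl ball at (308,236), and everything else is in place.

```bash
python3 -c "
from workcell import ctrl
print(ctrl.close_job())"
```

```text
the job is handed in; nothing more can be done
None
```

The job is done and handed in: the red-roofed hotel stands upright in the tray between the two finished ones, touching neither, and the clamp is left wide open with its pawl back in the teeth.

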